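Tip the rinsed therapy balls out of the drain basket into the drying tray

TASK

Slide the steel drying tray along the counter until it lies below the spout of the mesh basket, then lift the basket's handle so that it tips on its stand and all six balls roll out through the spout into the tray. The balls are clean: do not touch them with the gripper and let none land on the counter. Finally let the empty basket gently back down onto its stand and let go, leaving the tray on the counter with all the balls lying still in it and the other things where they were.

Things in the scene. Friction and masses are not known exactly. Their poses are not given: they have to be found in the camera images.
- stand: Stainless wire draining stand with a grey drip pan inside, fixed to the counter. Origin on the counter straight below its front rail; its x axis is level and points out past the spout, the way the balls pour; z up. It reaches from x = +8 to -213; its front legs stand at x = 0, y = +/-100 (10 thick, feet 16).
- basket (a joint): Tip angle of the wire-mesh basket, rad. 0 = level on the stand; grows to the stop at 1.05 as the handle end is lifted and the spout dips. Light friction: let go, it falls back. Basket 215 long, 150 wide, rim 55 above its floor, 0.45 kg. At the spout the rim is notched to a chute 97 wide rising 25 degrees to the lip: balls begin to leave at about 0.5 to 0.6 and clear at about 0.8 rad or more.
- basket_hinge (a point): Middle of the front rail, the axis about which the basket tips, 95 above the counter. The axis lies along the stand's y.
- basket_handle (a point): Middle of the round handle bar (blue sleeve 11 thick, 80 long) behind the basket's back wall. The bar lies along the stand's y. With the basket level it is 265 behind the hinge axis and 57 above it (152 above the counter), with 43 clear between bar and back wall. It moves with the basket and can turn between the fingers as the basket tips.
- spout_lip (a point): Middle of the spout's outer lip, on the basket: level, it is 52 in front of the hinge axis and 38 above it; tipped to 0.9 rad, about 62 in front and 17 below. The balls come down about 60 to 150 in front of the hinge, in line with the spout.
- tray_center (a point): Loose steel drying tray with a blue mat, open-topped, straight walls: 200 (its x) x 160 (its y) x 45 high, walls and floor 4 thick, about 0.5 kg. The counter top is at z = 0. This point is its centre, half-way up (22.5 above the underside); z up. It slides on the counter and fits lengthways below the spout, in front of the stand's legs.
- ball1: Hard plastic hand-therapy ball, yellow, 30 across, about 18 g, lying in the basket at the start. Origin at its centre (its axes turn as it rolls).
- ball2: Hard plastic hand-therapy ball, red, 30 across, about 18 g, lying in the basket at the start. Origin at its centre (its axes turn as it rolls).
- ball3: Hard plastic hand-therapy ball, green, 30 across, about 18 g, lying in the basket at the start. Origin at its centre (its axes turn as it rolls).
- ball4: Hard plastic hand-therapy ball, yellow, 30 across, about 18 g, lying in the basket at the start. Origin at its centre (its axes turn as it rolls).
- ball5: Hard plastic hand-therapy ball, orange, 30 across, about 18 g, lying in the basket at the start. Origin at its centre (its axes turn as it rolls).
- ball6: Hard plastic hand-therapy ball, green, 30 across, about 18 g, lying in the basket at the start. Origin at its centre (its axes turn as it rolls).
- sanitiser: Bystander: hand-sanitiser pump bottle, pale with a blue band, 62 across and about 177 tall. Origin at the centre of its underside.
- tumbler: Bystander: pink lidded tumbler with a straw, 83 across and 116 tall without the straw. Origin at the centre of its underside.
- bowl: Bystander: empty round steel bowl, 110 across and 45 tall. Origin at the centre of its underside.
- forceps: Bystander: steel dressing forceps lying on the counter, 140 long and 20 wide. Origin at the centre of its underside.
- stapler: Bystander: dark stapler, 120 x 34 x 45. Origin at the centre of its underside.

How it is judged:
By the outcome, as a careful person would: the job done as asked, in the order asked, and still so for the second after the job is handed in, with the robot touching nothing.
It also fails if it takes over 64 s, if anything falls off the work surface, if the arm or the gripper's body presses on something with over 40 N, if the wrist force passes 120 N, or if a joint passes its speed limit or range.

ROBOT

A 6-joint arm with a two-finger parallel gripper is mounted at the origin on the work surface. World frame = base frame: x ahead of the robot, y to its left, z up, the work surface at z = 0. Lengths are in mm, angles in rad, forces in N, time in s.
With the tool pointing down it reaches from about 400 to 925 mm from the base axis. Payload 12.5 kg.
Tool frame: the origin (TCP) lies where the fingers leave the gripper's body, on its centre line; the fingertips stand 78 mm ahead of it and the grasp point (between the pads) lies 59 mm ahead of it; z points along the fingers, y is the direction in which the jaws open and shut (so a half turn about z gives the same grasp; the last joint's range is limited). The gripper opens to 95 mm and grips with 3 to 60 N. Pads are 20 mm wide; open, the fingers measure 119 mm over their backs; the gripper's body (75 mm by 180 mm) begins 59 mm behind the grasp point.
Start: joints at [-1.346, 0.491, 1.559, -0, 1.092, -0.106], TCP at [203.021, -591.118, 292.261] pointing down, gripper open.
Joint ranges: [-3.1, 3.1], [-0.84, 2.19], [0.05, 2.79], [-1.13, 4.28], [0.06, 2.93], [-2.69, 2.69]. Speed limits (rad/s): [2.22, 2.22, 2.79, 3.14, 3.14, 3.14].

INTERFACE

Orientations are given as [roll, pitch, yaw] about the fixed x, y, z axes, in that order (R = Rz(yaw) Ry(pitch) Rx(roll)).
In Python, from cell import env, viewer, ticket, search_frame gives the robot as it stands.
- The arm moves only by the shell command python3 -m inch 'ROWS'. ROWS is a JSON object of lists of equal length, an entry for each row: "hand": the opening, from 0 (shut) to 1 (fully open); "delta_pos": the shift along the tool's x, y, z in cm, a list of three; "turn": the turn about the tool's z in rad. A call has 1 to 20 rows; each row shifts and turns the commanded pose from where the row before left it, along the tool's axes as they then stand; what a row does not reach is not made up. A row lasts 1/10 s, in which the tool goes at most 50 mm and 8.59 degrees, less where a joint would pass 70% of its speed; a pose out of reach is approached as far as the arm can. A call is refused whole if a number of a shift passes 5 or a number of a turn 0.15, either way. A call with a gripper value outside its range is refused whole. The fingers move at their own pace and stop on an object; the grip force is fixed at half the most. Time passes only in rows, so rows that do not move let the fingers close. It gives the time, the measured TCP pose, the force and the opening at its end, in the units of the state.
- env.state(): the state, without advancing time (a new reading comes with each control period).
- viewer.read_camera(name): name is "scene" or "top" or "wrist"; returns (picture, depth): 420x560x3 uint8, blue, green, red; 420x560 float32, mm along the optical axis (not along the pixel's ray), 0 where there is no reading.
- viewer.get_calibration(name): a dict with "fx", "fy", "cx", "cy" (pixels), "k1" (the pictures are not rectified: a ray, as slopes to the right and down, at radius r is drawn at 1 + k1 r^2 times it, then the intrinsics apply), "T" (4x4, takes a point from camera to world coordinates). Camera axes: x right, y down, z forward; pixel columns grow to the right and rows downward; lengths in mm; the calibration is good to about 2 mm. A picture is of the moment at which its call begins: read the wrist's pose just before it. get_calibration takes no time and is no camera call; for the wrist camera it gives the pose at the moment of the call.
- ticket.job_done(): hands the job in, once; it reports no verdict.
Trained networks look in the newest picture that a camera, given by its name, has taken for a name from the list of things; names that differ only in an ending like _2 or _b are one class to them, and where a whole thing is asked for, a point or a joint stands for the part that bears it (a point fixed in the world has none). Each returns a list of dicts, best first, with "p" (0 to 1); they miss things now and then, are a little off and sometimes report something else, mostly with a low value. They report only what shows in the picture. A call takes as long as a camera call.
- search_frame(camera, label): "centre" ([column, row] in pixels, amid what is visible of it).
The state is a dict: "t": time; "joints": joint angles; "qvel": joint speeds; "tau": joint torques, N m; "eef_pos": TCP position; "tcp_rot": TCP orientation; "ft_force": force on the tool from outside, world axes, zero at the start; "moment": the same for the moment, N m; "opening": opening from 0.0 (shut) to 1.0 (fully open).
Only numpy, scipy, OpenCV 4.12 (cv2) and the standard library are available. Lean on these libraries where they do the work, as an engineer would, in place of code of your own. Each camera call takes 0.05 s, during which the arm holds its last target.

## Working session

There is one attempt and no reset: what is moved stays moved. The work goes in short steps, Python scripts to look and compute and a shell command to move; the robot and the scene stay as the last step left them, time stands still between calls to the robot, and variables do not carry over. Pictures are saved under pics/ and viewed, and the job is handed in when it is done.

```bash
ls; mkdir -p pics
cat > h.py <<'E'
import numpy as np, cv2, json
from cell import env, viewer, ticket, search_frame
from scipy.spatial.transform import Rotation as Ro
def shot(n,fn):
    im,d=viewer.read_camera(n); cv2.imwrite('pics/'+fn,im); return im,d,viewer.get_calibration(n)
def ray(c,u,v):
    x=(u-c['cx'])/c['fx'];y=(v-c['cy'])/c['fy']
    K=np.array([[c['fx'],0,c['cx']],[0,c['fy'],c['cy']],[0,0,1.]])
    # k1 model same as opencv radial
    p=cv2.undistortPoints(np.array([[[u,v]]],float),K,np.array([c['k1'],0,0,0.]))[0,0]
    return np.array([p[0],p[1],1.])
def pt(c,d,u,v):
    z=float(d[int(round(v)),int(round(u))]); q=ray(c,u,v)*z
    T=np.array(c['T']); return T[:3,:3]@q+T[:3,3]
def onz(c,u,v,z):
    T=np.array(c['T']); r=T[:3,:3]@ray(c,u,v); o=T[:3,3]; return o+r*(z-o[2])/r[2]
def cloud(c,d):
    h,w=d.shape; uv=np.stack(np.meshgrid(np.arange(w),np.arange(h)),-1).reshape(-1,1,2).astype(float)
    K=np.array([[c['fx'],0,c['cx']],[0,c['fy'],c['cy']],[0,0,1.]])
    p=cv2.undistortPoints(uv,K,np.array([c['k1'],0,0,0.]))[:,0]
    q=np.c_[p,np.ones(len(p))]*d.reshape(-1,1); T=np.array(c['T'])
    return (q@T[:3,:3].T+T[:3,3]).reshape(h,w,3)
E
python3 - <<'E'
from h import *
print(env.state())
for n in ['scene','top']:
    im,d,c=shot(n,n+'0.png'); print(n,np.array(c['T']).round(2).tolist(),c['fx'],c['k1'])
    np.savez('/tmp/%s0.npz'%n,d=d,c=np.array(c,dtype=object))
    for l in ['stand','basket','basket_handle','spout_lip','basket_hinge','tray_center','sanitiser','tumbler','bowl','forceps','stapler']:
        r=search_frame(n,l)[:2]
        print(l,[(x['p'],x['centre'],pt(c,d,*x['centre']).round()) for x in r])
E
```

```text
pics
{'t': 0.0, 'joints': array([-1.34560663e+00,  4.91578473e-01,  1.55947813e+00,  5.47065392e-06,
        1.09172756e+00, -1.05602539e-01]), 'qvel': array([ 7.77267255e-05, -3.11787402e-04, -3.36347273e-04, -1.59128308e-03,
        3.96301315e-04, -5.66996237e-05]), 'tau': array([-1.03592552e-03, -6.12643290e+01, -2.58189100e+01,  6.91403914e-02,
        4.81019507e-02, -1.06462298e-04]), 'eef_pos': array([ 202.97721741, -590.93870298,  291.64007871]), 'tcp_rot': array([-3.14040829e+00, -1.30417494e-04,  3.30789638e-01]), 'ft_force': array([ 0.1589591 , -0.33310751,  0.1442009 ]), 'moment': array([-0.00189908,  0.00322245, -0.00520112]), 'opening': 1.0001711816637786}
scene [[-0.69, 0.61, -0.39, 1110.97], [0.72, 0.57, -0.39, 517.46], [-0.02, -0.55, -0.83, 1330.22], [0.0, 0.0, 0.0, 1.0]] 528.1755846307705 -0.009882466573746761
stand [(0.75, [267.9, 217.3], array([571., -46., 103.]))]
basket [(0.88, [274.8, 183.5], array([ 476., -110.,  106.]))]
basket_handle [(0.6, [271.2, 178.0], array([ 430., -170.,   32.]))]
spout_lip [(0.6, [267.5, 187.5], array([ 450., -167.,    6.])), (0.27, 
[... 824 characters left out ...]
rray([ 614., -170.,   23.]))]
basket_handle [(0.95, [305.3, 198.5], array([ 581., -140.,  101.]))]
spout_lip [(0.89, [299.4, 188.0], array([ 613., -121.,  105.]))]
basket_hinge [(0.96, [288.3, 213.8], array([530., -87., 105.]))]
tray_center [(0.69, [165.9, 218.9], array([516., 323.,   3.]))]
sanitiser [(0.95, [408.8, 262.2], array([ 388., -458.,  125.]))]
tumbler [(0.77, [197.0, 150.3], array([724., 206., 120.])), (0.2, [269.2, 154.4], array([748., -21.,  10.]))]
bowl [(0.73, [388.0, 180.9], array([ 667., -430.,    9.]))]
forceps [(0.74, [307.5, 191.1], array([ 625., -155.,   -2.])), (0.57, [264.3, 155.2], array([745.,  -4.,   8.]))]
stapler [(0.6, [150.9, 283.1], array([301., 350.,  39.]))]
```

View pics/scene0.png

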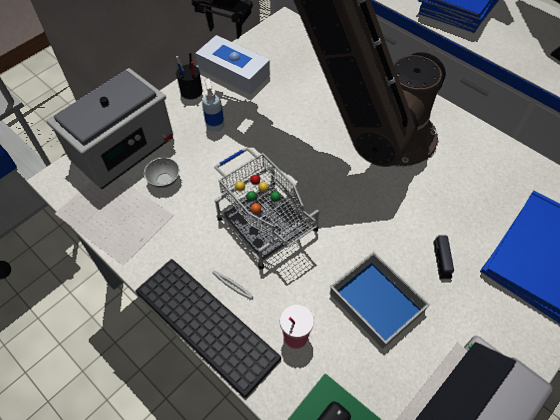

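View pics/top0.png

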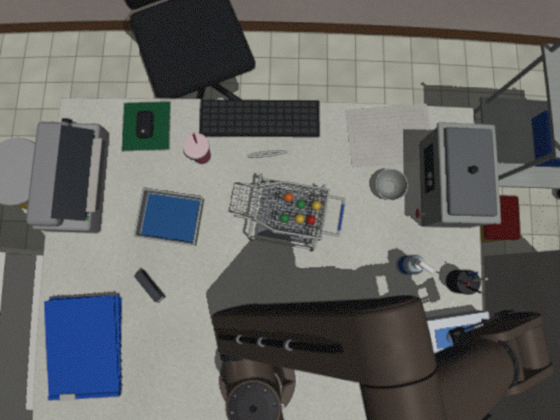

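The stand is at about (285,212) in the top view: its spout points left at (240,198), the blue handle is at (342,216) and the tray is at (170,216). I'll measure these more closely.

Run:
```python
from h import *
for n,(x0,x1,y0,y1) in {'scene':(200,440,140,350),'top':(130,360,160,260)}.items():
    im=cv2.imread(f'pics/{n}0.png'); z=np.load(f'/tmp/{n}0.npz',allow_pickle=True); c=z['c'].item(); d=z['d']
    cv2.imwrite(f'pics/{n}0c.png',cv2.resize(im[y0:y1,x0:x1],None,fx=800/(x1-x0) if n=='top' else 2.8,fy=800/(x1-x0) if n=='top' else 2.8,interpolation=cv2.INTER_CUBIC))
    hsv=cv2.cvtColor(im,cv2.COLOR_BGR2HSV); m=cv2.inRange(hsv,(100,120,40),(125,255,255))
    k,L,S,C=cv2.connectedComponentsWithStats(m)
    P=cloud(c,d)
    for i in range(1,k):
        if S[i,4]>25:
            Q=P[L==i]; print(n,S[i].tolist(),C[i].round(1),np.median(Q,0).round(), onz(c,*C[i],152).round(1))
    # tray: blue mat
    # handle sleeve pixels
    for i in range(1,k):
        u,v=C[i]
        if (n=='scene' and abs(u-233)<10 and abs(v-157)<10) or (n=='top' and abs(u-342)<8 and abs(v-216)<10):
            vv,uu=np.where(L==i); pts=np.array([onz(c,a,b,152) for a,b in zip(uu,vv)])
            ctr=pts.mean(0); U,s,V=np.linalg.svd(pts-ctr); t=(pts-ctr)@V[0]
            print('handle',ctr,'dir',V[0],'ext',t.min(),t.max(), 'mid',ctr+V[0]*(t.min()+t.max())/2, 'depthz',P[L==i][:,2].max())
        if S[i,4]>1000 and ((n=='scene' and abs(u-378)<10) or (n=='top' and abs(u-168)<10)):
            vv,uu=np.where(L==i); pts=np.array([onz(c,a,b,4)[:2] for a,b in zip(uu,vv)],np.float32)
            print('mat',cv2.minAreaRect(pts), cv2.boxPoints(cv2.minAreaRect(pts)))
    # tray rim
    mm=(P[...,2]>30)&(P[...,2]<60)&(P[...,0]>380)&(P[...,0]<660)&(P[...,1]>180)&(P[...,1]<450)
    print('rim',mm.sum(),cv2.minAreaRect(P[mm][:,:2].astype(np.float32)))
```

```text
scene [371, 0, 189, 113, 2442] [468.3  56.6] [-545.  -56.  -47.] [-305.3   22.6  152. ]
scene [418, 0, 80, 33, 1313] [459.2  10.9] [-620. -174.   53.] [-489.3 -130.4  152. ]
scene [213, 45, 39, 23, 348] [231.7  55.8] [ 164. -623.   77.] [ 219.  -550.7  152. ]
scene [177, 63, 7, 13, 28] [180.3  68.8] [ 357. -658.  118.] [ 375.8 -628.9  152. ]
scene [204, 108, 20, 18, 212] [214.  118.4] [ 402. -455.   61.] [ 449.2 -387.8  152. ]
scene [0, 145, 16, 34, 305] [  5.2 162.8] [  905. -1300.  -431.] [ 975.2 -702.1  152. ]
scene [220, 150, 24, 15, 80] [231.4 156.8] [ 519. -239.  156.] [ 516.4 -241.8  152. ]
scene [480, 191, 80, 132, 6153] [531.1 255.8] [157. 531.  48.] [223.1 537.6 152. ]
scene [338, 263, 82, 77, 3088] [378.4 300.6] [515. 312.   5.] [581.1 333.5 152. ]
handle [ 516.26919726 -241.79451847  152.        ] dir [ 0.98898465 -0.1480181   0.        ] ext -38.5578316479996 38.43818532663059 mid [ 516.21003307 -241.78566356  152.        ] depthz 1330.215387064849
mat ((513.1044921875, 307.13543701171875), (182.04234313964844, 132.87014770507812), 83.14339447021484) [[436.278   224.6965
[... 576 characters left out ...]
] [ 379.1 -426.6  152. ]
top [45, 295, 77, 105, 7391] [ 83.3 345.8] [ 95. 555.  49.] [114.3 509.3 152. ]
top [436, 327, 23, 22, 250] [443.6 337.7] [ 160. -578.   78.] [ 167.1 -552.6  152. ]
mat ((520.999267578125, 309.15057373046875), (176.01919555664062, 141.21214294433594), 83.30428314208984) [[440.61316 229.97368]
 [580.8622  213.50883]
 [601.3854  388.32745]
 [461.13635 404.7923 ]]
handle [ 518.78300819 -243.38821889  152.        ] dir [-0.98754416  0.15734209 -0.        ] ext -36.921824279706854 37.164369135975186 mid [ 518.66324632 -243.36913763  152.        ] depthz 163.68655708903225
rim 554 ((520.245361328125, 305.0586853027344), (206.31591796875, 166.3876953125), 83.49977111816406)
```

View pics/scene0c.png

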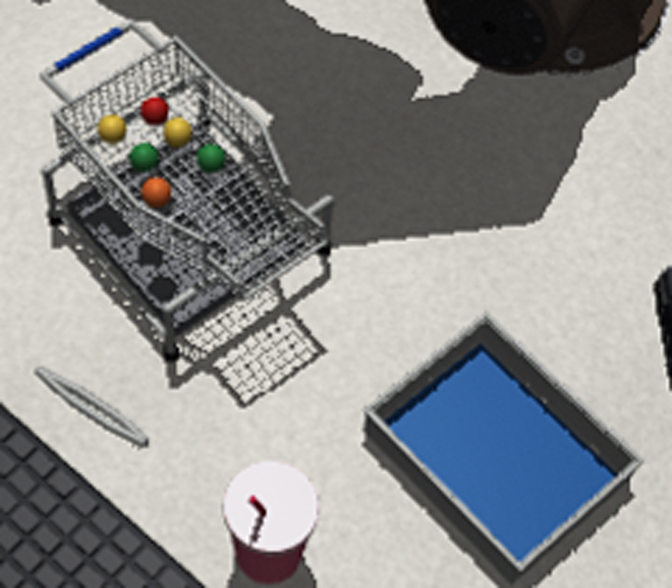

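View pics/top0c.png

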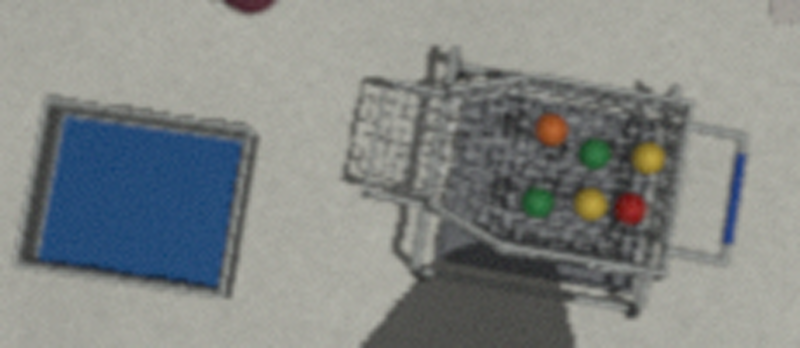

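```bash
cat >> h.py <<'E'
def proj(c,P):
    T=np.linalg.inv(np.array(c['T'])); p=T[:3,:3]@np.asarray(P,float)+T[:3,3]
    K=np.array([[c['fx'],0,c['cx']],[0,c['fy'],c['cy']],[0,0,1.]])
    return cv2.projectPoints(p.reshape(1,1,3),np.zeros(3),np.zeros(3),K,np.array([c['k1'],0,0,0.]))[0].ravel()
H=np.array([517.5,-242.5]); a=np.arctan2(.988,.153)
EX=np.array([np.cos(a),np.sin(a)]); EY=np.array([-np.sin(a),np.cos(a)]); O=H+265*EX
def S(x,y,z): return np.r_[O+x*EX+y*EY,z]
E
python3 - <<'E'
from h import *
print('O',O,a)
for n,(x0,x1,y0,y1) in {'scene':(200,440,140,350),'top':(130,360,160,260)}.items():
    im=cv2.imread(f'pics/{n}0.png'); c=np.load(f'/tmp/{n}0.npz',allow_pickle=True)['c'].item(); s=800/(x1-x0) if n=='top' else 2.8
    g=cv2.resize(im[y0:y1,x0:x1],None,fx=s,fy=s,interpolation=cv2.INTER_CUBIC)
    def dr(L,col):
        q=[((proj(c,p)-[x0,y0]+.5)*s).astype(int) for p in L]
        for i in range(len(q)-1): cv2.line(g,tuple(map(int,q[i])),tuple(map(int,q[i+1])),col,1)
    dr([S(0,100,0),S(0,100,95),S(0,-100,95),S(0,-100,0)],(0,0,255))
    dr([S(52,48,133),S(52,-48,133)],(0,255,255)); dr([S(-265,40,152),S(-265,-40,152)],(0,255,0))
    dr([S(x,y,0) for x,y in [(15,80),(215,80),(215,-80),(15,-80),(15,80)]],(255,0,255))
    b=np.radians(83.4);tx=np.array([np.cos(b),np.sin(b)]);ty=np.array([-tx[1],tx[0]]);C=np.array([520.5,306.5])
    dr([np.r_[C+x*tx+y*ty,45] for x,y in [(-100,80),(100,80),(100,-80),(-100,-80),(-100,80)]],(0,255,255))
    cv2.imwrite(f'pics/{n}0d.png',g)
E
```

```text
O [558.05406485  19.3785364 ] 1.4171584055657938
```

View pics/scene0d.png

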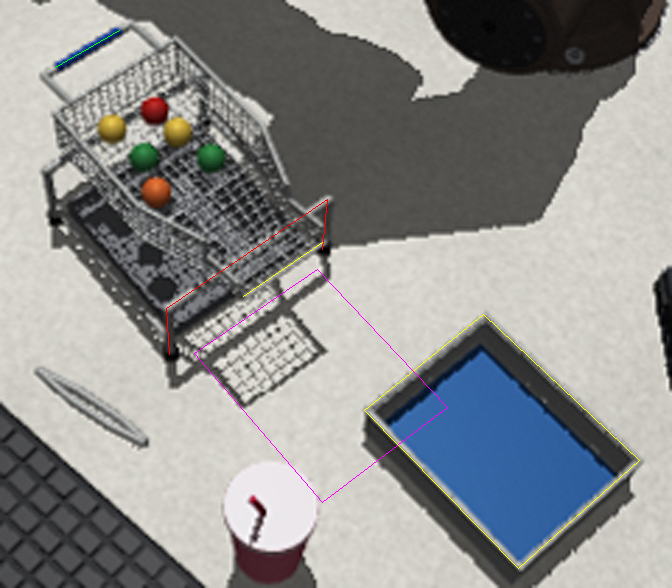

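View pics/top0d.png

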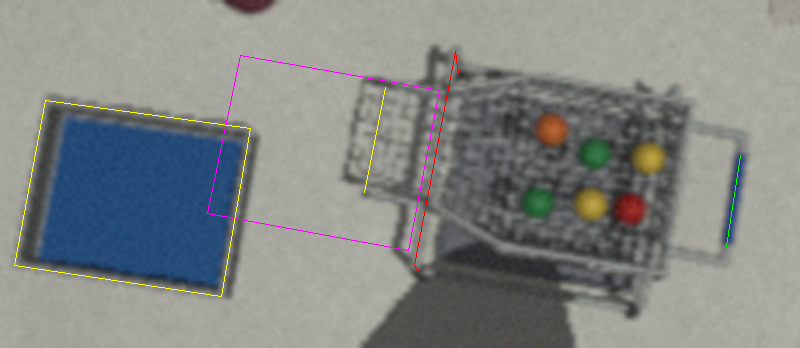

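```bash
cat >> h.py <<'E'
def to(x,y,z,yaw):
    s=env.state(); p=np.array(s['eef_pos']); cy=s['tcp_rot'][2]
    d=np.array([x,y,z])-p
    tx=np.array([np.cos(yaw),np.sin(yaw),0]);ty=np.array([np.sin(yaw),-np.cos(yaw),0])
    print('t',round(s['t'],2),'pos',p.round(1),'rot',np.round(s['tcp_rot'],4),'turn %.3f'%(cy-yaw),'tool d cm after turn',np.round([d@tx/10,d@ty/10,-d[2]/10],2),'F',np.round(s['ft_force'],1),'op %.3f'%s['opening'],'j',np.round(s['joints'],2))
E
python3 -m inch '{"hand":[1,1,1],"delta_pos":[[0,0,-1],[0,0,-1],[0,0,-1]],"turn":[0.15,0.15,0.146]}'
python3 -c "
from h import *
to(530,-300,322,-.115); to(532,404,322,-.115)"
```

```text
t: 1.5
eef_pos: [203.0, -591.1, 322.6]
tcp_rot: [-3.142, 0.0, -0.121]
ft_force: [-0.0, -0.5, -0.3]
opening: 0.999
t 1.5 pos [ 203.  -591.1  322.6] rot [-3.1416  0.     -0.1214] turn -0.006 tool d cm after turn [ 29.14 -32.67   0.06] F [-0.  -0.5 -0.3] op 0.999 j [-1.35  0.46  1.52  0.    1.16  0.35]
t 1.5 pos [ 203.  -591.1  322.6] rot [-3.1416  0.     -0.1214] turn -0.006 tool d cm after turn [ 2.1260e+01 -1.0263e+02  6.0000e-02] F [-0.  -0.5 -0.3] op 0.999 j [-1.35  0.46  1.52  0.    1.16  0.35]
```

```bash
python3 -m inch '{"hand":[1,1,1,1,1,1,1,1,1,1],"delta_pos":[[2.9,-3.3,0],[2.9,-3.3,0],[2.9,-3.3,0],[2.9,-3.3,0],[2.9,-3.3,0],[2.9,-3.3,0],[2.9,-3.3,0],[2.9,-3.3,0],[2.9,-3.3,0],[2.9,-3.3,0]],"turn":[0,0,0,0,0,0,0,0,0,0]}'
python3 -m inch '{"hand":[1,1,1,1,1,1,1,1,1,1,1,1,1,1,1],"delta_pos":[[-0.5,-4.65,0],[-0.5,-4.65,0],[-0.5,-4.65,0],[-0.5,-4.65,0],[-0.5,-4.65,0],[-0.5,-4.65,0],[-0.5,-4.65,0],[-0.5,-4.65,0],[-0.5,-4.65,0],[-0.5,-4.65,0],[-0.5,-4.65,0],[-0.5,-4.65,0],[-0.5,-4.65,0],[-0.5,-4.65,0],[0,0,0]],"turn":[0,0,0,0,0,0,0,0,0,0,0,0,0,0,0]}'
python3 - <<'E'
from h import *
to(532,404,200,-.115)
im,d,c=shot('wrist','w1.png')
P=cloud(c,d); m=(P[...,2]>35)&(P[...,2]<55)&(P[...,1]>150)
print(m.sum(),cv2.minAreaRect(P[m][:,:2].astype(np.float32)))
im,d,c=shot('scene','s1.png')
E
```

```text
t: 2.5
eef_pos: [530.2, -295.2, 322.4]
tcp_rot: [3.141, -0.0, -0.115]
ft_force: [0.7, 0.0, 0.8]
opening: 1.0
t: 4.0
eef_pos: [533.5, 362.7, 321.6]
tcp_rot: [-3.141, 0.0, -0.111]
ft_force: [-1.1, -0.9, 0.4]
opening: 0.999
t 4.0 pos [533.5 362.7 321.6] rot [-3.1408e+00  2.0000e-04 -1.1100e-01] turn 0.004 tool d cm after turn [-0.62 -4.09 12.16] F [-1.1 -0.9  0.4] op 0.999 j [0.49 0.49 1.47 0.   1.18 2.18]
9425 ((490.2710266113281, 416.10552978515625), (422.6199951171875, 350.95294189453125), 66.99403381347656)
```

View pics/w1.png

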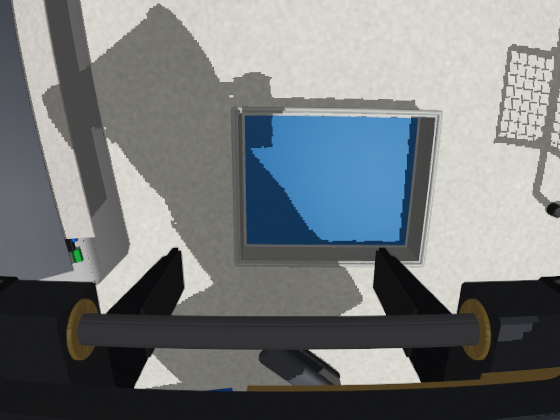

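The wrist view shows the tray with its rim corners near (234,108), (441,112), (424,265) and (236,265), and its far end wall at columns 234-243.

Run:
```python
from h import *
c=viewer.get_calibration('wrist')
q=np.array([onz(c,u,v,45) for u,v in [(233,108),(441,111),(425,265),(236,265)]]);print(q.round(1),q.mean(0))
print(np.degrees(np.arctan2(*(q[0]-q[1])[[1,0]])),np.degrees(np.arctan2(*(q[3]-q[2])[[1,0]])),np.linalg.norm(q[0]-q[1]),np.linalg.norm(q[0]-q[3]))
```

```text
[[610.8 392.8  45. ]
 [587.1 193.   45. ]
 [425.4 210.   45. ]
 [449.7 413.3  45. ]] [518.23318685 302.28064605  45.        ]
83.22787166646282 83.19006094520343 201.20839593213347 162.4405216456208
```

```bash
python3 -m inch '{"hand":[1,1,1,1,1,1,1,1,1,1],"delta_pos":[[-0.7,-3.9,0],[0,0,3],[0,0,4],[0,0,4],[0,0,4],[0,0,3],[0,0,2],[0,0,1],[0,0,0],[0,0,0]],"turn":[0.006,0,0,0,0,0,0,0,0,0]}'
python3 -c "
from h import *
to(531,402,90,-.117);shot('wrist','w2.png')"
```

```text
t: 5.1
eef_pos: [532.5, 397.3, 113.3]
tcp_rot: [-3.141, -0.001, -0.122]
ft_force: [-0.4, 0.6, 0.9]
opening: 1.0
t 5.1 pos [532.5 397.3 113.3] rot [-3.1409e+00 -1.1000e-03 -1.2190e-01] turn -0.005 tool d cm after turn [-0.2  -0.45  2.33] F [-0.4  0.6  0.9] op 1.000 j [ 0.54  0.75  1.6  -0.    0.79  2.23]
```

View pics/w2.png

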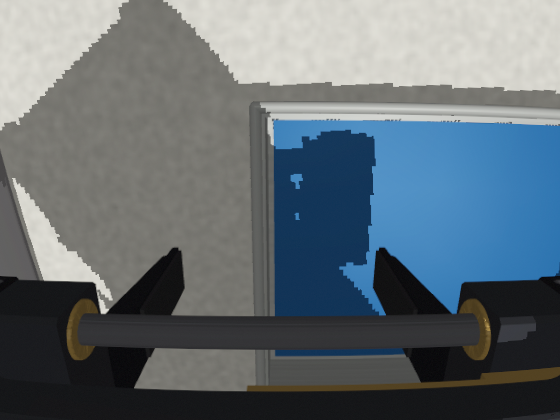

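```bash
python3 -m inch '{"hand":[1,1,1,1,0,0,0,0,0,0],"delta_pos":[[0,-0.6,0.8],[0,0,0.9],[0,0,0.6],[0,0,0],[0,0,0],[0,0,0],[0,0,0],[0,0,0],[0,0,0],[0,0,0]],"turn":[0,0,0,0,0,0,0,0,0,0]}'
python3 -c "
from h import *
to(531,402,90,-.117);shot('wrist','w3.png')"
```

```text
t: 6.15
eef_pos: [532.6, 403.6, 89.3]
tcp_rot: [-3.142, -0.0, -0.121]
ft_force: [-0.7, -0.3, 0.8]
opening: 0.553
t 6.15 pos [532.6 403.6  89.3] rot [-3.1416e+00 -2.0000e-04 -1.2120e-01] turn -0.004 tool d cm after turn [-0.14  0.18 -0.07] F [-0.7 -0.3  0.8] op 0.553 j [ 0.55  0.78  1.6  -0.    0.76  2.24]
```

View pics/w3.png

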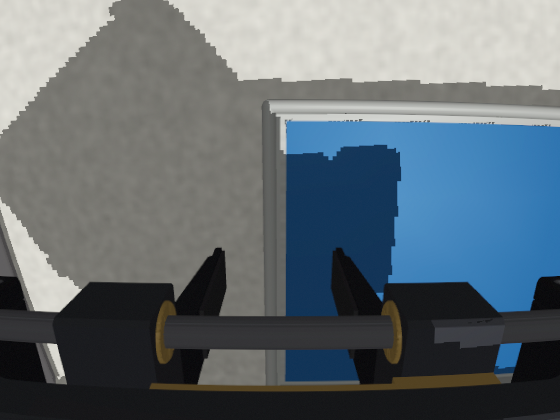

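Fingers are straddling the wall at column 275, centred and half closed; I'll let them finish closing.

```bash
python3 -m inch '{"hand":[0,0,0,0,0,0,0,0,0],"delta_pos":[[0,0,0],[0,0,0],[0,0,0],[0,0,0],[0,0,0],[0,0,0],[0,0,0],[0,0,0],[0,0,0]],"turn":[0,0,0,0,0,0,0,0,0]}'
python3 - <<'E'
from h import *
im,d,c=shot('scene','s2.png'); cv2.imwrite('pics/s2c.png',cv2.resize(im[200:380,260:480],None,fx=3,fy=3))
T=S(117,0,0); g=S(117+98,0,0); print(T,g)
to(*g[:2],89.3,-.1536)
E
```

```text
t: 7.1
eef_pos: [532.6, 403.6, 89.2]
tcp_rot: [-3.142, -0.0, -0.121]
ft_force: [1.1, 1.6, -0.8]
opening: 0.043
[575.95906706 135.00038077   0.        ] [590.95641934 231.84602819   0.        ]
t 7.15 pos [532.6 403.6  89.2] rot [-3.1415e+00 -2.0000e-04 -1.2120e-01] turn 0.032 tool d cm after turn [ 8.390e+00  1.608e+01 -1.000e-02] F [-0.   1.2 -0.3] op 0.042 j [ 0.55  0.78  1.6  -0.    0.76  2.24]
```

View pics/s2c.png

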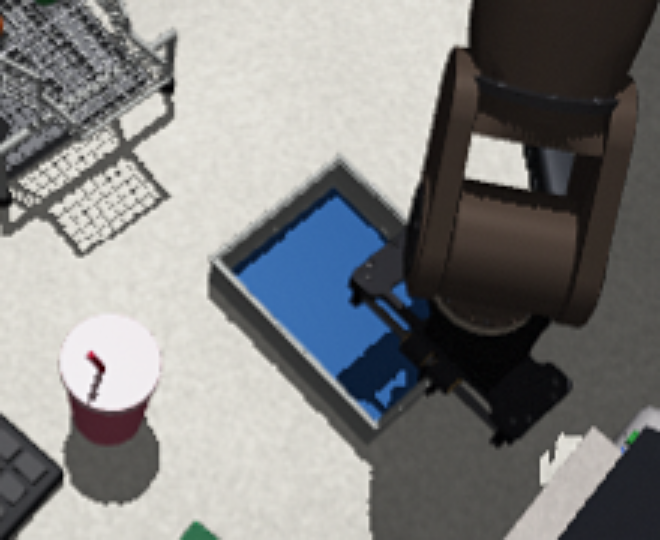

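```bash
python3 -m inch '{"hand":[0,0,0,0,0,0,0,0,0,0,0,0,0,0,0,0,0,0,0,0],"delta_pos":[[0.2,0.4,0],[0.45,0.87,0],[0.45,0.87,0],[0.45,0.87,0],[0.45,0.87,0],[0.45,0.87,0],[0.45,0.87,0],[0.45,0.87,0],[0.45,0.87,0],[0.45,0.87,0],[0.45,0.87,0],[0.45,0.87,0],[0.45,0.87,0],[0.45,0.87,0],[0.45,0.87,0],[0.45,0.87,0],[0.45,0.87,0],[0.4,0.8,0],[0.2,0.5,0],[0.1,0.2,0]],"turn":[0.002,0.002,0.002,0.002,0.002,0.002,0.002,0.002,0.002,0.002,0.002,0.002,0.002,0.002,0.002,0.002,0,0,0,0]}'
python3 - <<'E'
from h import *
g=S(117+98,0,0)
to(*g[:2],89.3,-.1536)
for n,(x0,x1,y0,y1) in {'scene':(200,440,140,350),'top':(130,360,160,260)}.items():
    im,d,c=shot(n,n+'3.png'); s=800/(x1-x0) if n=='top' else 2.8
    P=cloud(c,d); mm=(P[...,2]>32)&(P[...,2]<52)&(P[...,0]>440)&(P[...,0]<700)&(P[...,1]>50)&(P[...,1]<260)
    print('rim',mm.sum())
    g=cv2.resize(im[y0:y1,x0:x1],None,fx=s,fy=s,interpolation=cv2.INTER_CUBIC)
    def dr(L,col):
        q=[((proj(c,p)-[x0,y0]+.5)*s).astype(int) for p in L]
        for i in range(len(q)-1): cv2.line(g,tuple(map(int,q[i])),tuple(map(int,q[i+1])),col,1)
    dr([S(x,y,45) for x,y in [(17,80),(217,80),(217,-80),(17,-80),(17,80)]],(255,0,255))
    cv2.imwrite(f'pics/{n}3d.png',g)
E
```

```text
t: 9.15
eef_pos: [591.0, 235.0, 89.1]
tcp_rot: [3.141, 0.0, -0.154]
ft_force: [0.1, 0.8, -1.8]
opening: 0.045
t 9.15 pos [591.  235.   89.1] rot [ 3.1415e+00  1.0000e-04 -1.5370e-01] turn -0.000 tool d cm after turn [ 0.04  0.32 -0.02] F [ 0.1  0.8 -1.8] op 0.045 j [ 0.27  0.75  1.69 -0.    0.7   2.  ]
rim 322
rim 221
```

View pics/scene3d.png

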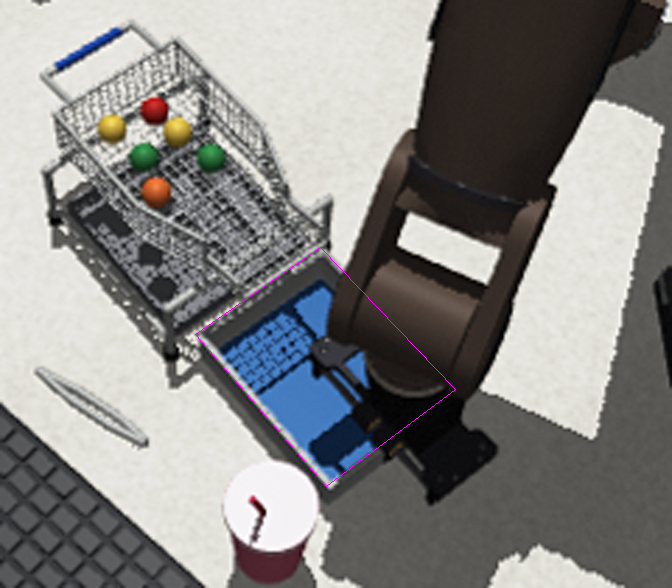

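View pics/top3d.png

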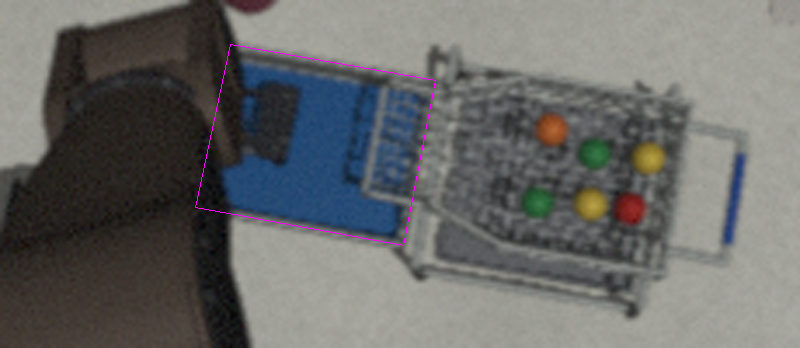

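Tray lies on the target outline in both views. Release, raise and go to the handle.

```bash
python3 -m inch '{"hand":[0.4,0.4,0.4,0.4,0.4,0.4,0.4,0.4,0.4,0.4,0.4,0.4,0.4],"delta_pos":[[0,0,0],[0,0,0],[0,0,0],[0,0,0],[0,0,0],[0,0,-2],[0,0,-4],[0,0,-4],[0,0,-4],[0,0,-4],[0,0,-4],[0,0,-1.3],[0,0,0]],"turn":[0,0,0,0,0,0,0,0,0,0,0,0,0]}'
python3 -c "
from h import *
to(*H,322,-.1536)"
```

```text
t: 10.55
eef_pos: [591.0, 235.8, 324.0]
tcp_rot: [-3.14, -0.003, -0.153]
ft_force: [-0.4, -0.3, 0.3]
opening: 0.4
t 10.55 pos [591.  235.8 324. ] rot [-3.1402 -0.0032 -0.1531] turn 0.000 tool d cm after turn [ 0.05 48.39  0.2 ] F [-0.4 -0.3  0.3] op 0.400 j [ 0.28  0.48  1.49 -0.    1.17  2.  ]
```

```bash
python3 -m inch '{"hand":[0.45,0.45,0.45,0.45,0.45,0.45,0.45,0.45,0.45,0.45,0.45,0.45,0.45],"delta_pos":[[0,2.5,0],[0,4.5,0],[0,4.5,0],[0,4.5,0],[0,4.5,0],[0,4.5,0],[0,4.5,0],[0,4.5,0],[0,4.5,0],[0,4.5,0],[0,4.4,0],[0,1.5,0],[0,0,0]],"turn":[0,0,0,0,0,0,0,0,0,0,0,0,0]}'
python3 - <<'E'
from h import *
to(*H,211,-.1536)
im,d,c=shot('wrist','w4.png')
hsv=cv2.cvtColor(im,cv2.COLOR_BGR2HSV); m=cv2.inRange(hsv,(100,120,40),(125,255,255))
k,L,St,C=cv2.connectedComponentsWithStats(m)
for i in range(1,k):
    if St[i,4]>50:
        vv,uu=np.where(L==i); pts=np.array([onz(c,a_,b,155)[:2] for a_,b in zip(uu,vv)],np.float32)
        print(St[i],cv2.minAreaRect(pts))
im,d,c=shot('top','t4.png'); cv2.imwrite('pics/t4c.png',cv2.resize(im[120:300,100:400],None,fx=2.6,fy=2.6))
E
```

```text
t: 11.85
eef_pos: [515.5, -249.1, 320.2]
tcp_rot: [-3.141, 0.003, -0.156]
ft_force: [-0.7, 0.6, 1.3]
opening: 0.451
t 11.85 pos [ 515.5 -249.1  320.2] rot [-3.1405e+00  2.7000e-03 -1.5600e-01] turn -0.002 tool d cm after turn [ 0.09 -0.68 10.92] F [-0.7  0.6  1.3] op 0.451 j [-0.57  0.39  1.65 -0.    1.1   1.16]
[ 260  160   15  107 1469] ((516.7948608398438, -240.02001953125), (9.871421813964844, 79.42176818847656), 81.49742126464844)
[ 470  238   69   65 1851] ((449.36639404296875, -410.9245300292969), (48.55318069458008, 46.717159271240234), 44.03257369995117)
```

View pics/w4.png

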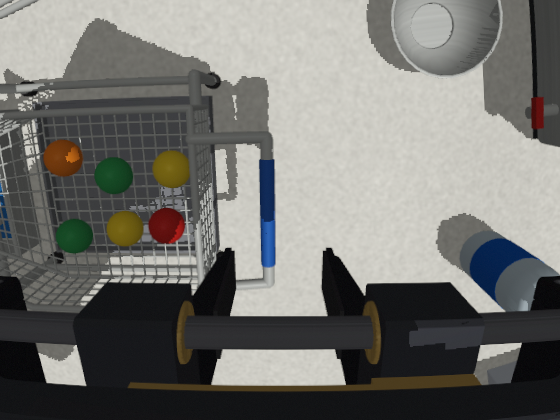

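View pics/t4c.png

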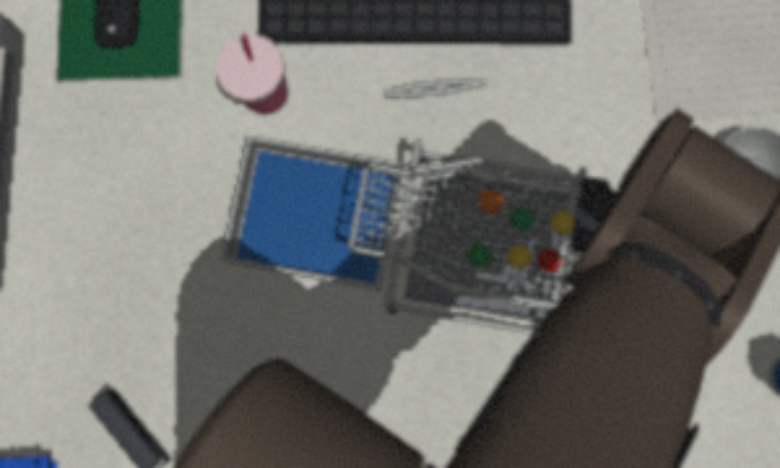

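```bash
python3 -m inch '{"hand":[0.35,0.35,0.35,0.35,0.35,0.35,0.35],"delta_pos":[[0,-0.8,0],[0,0,2],[0,0,3],[0,0,2],[0,0,1],[0,0,0],[0,0,0]],"turn":[0,0,0,0,0,0,0]}'
python3 - <<'E'
from h import *
to(517,-241,211,-.1536)
im,d,c=shot('wrist','w5.png')
E
```

```text
t: 12.65
eef_pos: [517.9, -239.1, 243.0]
tcp_rot: [3.141, -0.001, -0.152]
ft_force: [-0.6, 0.9, 0.4]
opening: 0.352
t 12.65 pos [ 517.9 -239.1  243. ] rot [ 3.1412e+00 -9.0000e-04 -1.5230e-01] turn 0.001 tool d cm after turn [-0.06  0.2   3.2 ] F [-0.6  0.9  0.4] op 0.352 j [-0.55  0.47  1.75 -0.    0.92  1.17]
```

View pics/w5.png

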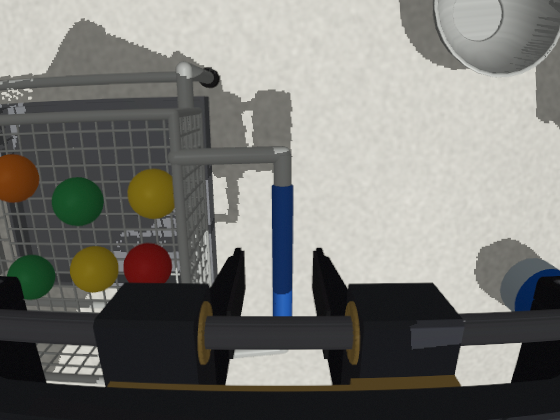

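The bar at column 282 is centred between the fingers at 240 and 318. Now down and close.

```bash
python3 -m inch '{"hand":[0.35,0.35,0.35,0.35,0,0,0,0,0,0,0,0],"delta_pos":[[0,0,1],[0,0,1.2],[0,0,1],[0,0,0],[0,0,0],[0,0,0],[0,0,0],[0,0,0],[0,0,0],[0,0,0],[0,0,0],[0,0,0]],"turn":[0,0,0,0,0,0,0,0,0,0,0,0]}'
python3 - <<'E'
from h import *
to(517,-241,211,-.1536)
im,d,c=shot('wrist','w6.png')
s=env.state(); p=np.array(s['eef_pos'])
r=np.hypot(265,57); a0=np.arctan2(57,265)
prev=np.array([265,57.])
for th in np.arange(0,0.951,.05):
    q=r*np.array([np.cos(a0+th),np.sin(a0+th)])
    print('%.2f'%th,'d toolY(cm) %.2f toolZ %.2f'%((q[0]-prev[0])/10,-(q[1]-prev[1])/10),'tcp z %.0f'%(95+q[1]+59)); prev=q
E
```

```text
t: 13.9
eef_pos: [517.4, -240.9, 210.7]
tcp_rot: [3.139, -0.001, -0.153]
ft_force: [-2.2, -8.3, 0.9]
opening: 0.094
t 13.9 pos [ 517.4 -240.9  210.7] rot [ 3.1393e+00 -1.1000e-03 -1.5310e-01] turn 0.001 tool d cm after turn [-0.04  0.02 -0.03] F [-2.2 -8.3  0.9] op 0.094 j [-0.55  0.51  1.78 -0.    0.85  1.17]
0.00 d toolY(cm) 0.00 toolZ -0.00 tcp z 211
0.05 d toolY(cm) -0.32 toolZ -1.32 tcp z 224
0.10 d toolY(cm) -0.38 toolZ -1.30 tcp z 237
0.15 d toolY(cm) -0.45 toolZ -1.28 tcp z 250
0.20 d toolY(cm) -0.51 toolZ -1.26 tcp z 263
0.25 d toolY(cm) -0.57 toolZ -1.23 tcp z 275
0.30 d toolY(cm) -0.63 toolZ -1.20 tcp z 287
0.35 d toolY(cm) -0.69 toolZ -1.16 tcp z 298
0.40 d toolY(cm) -0.75 toolZ -1.13 tcp z 310
0.45 d toolY(cm) -0.81 toolZ -1.09 tcp z 321
0.50 d toolY(cm) -0.86 toolZ -1.05 tcp z 331
0.55 d toolY(cm) -0.91 toolZ -1.00 tcp z 341
0.60 d toolY(cm) -0.96 toolZ -0.96 tcp z 351
0.65 d toolY(cm) -1.01 toolZ -0.91 tcp z 360
0.70 d toolY(cm) -1.05 toolZ -0.86 tcp z 368
0.75 d toolY(cm) -1.09 toolZ -0.80 tcp z 376
0.80 d toolY(cm) -1.13 toolZ -0.75 tcp z 384
0.85 d toolY(cm) -1.17 toolZ -0.69 tcp z 391
0.90 d toolY(cm) -1.20 toolZ -0.63 tcp z 397
0.95 d toolY(cm) -1.23 toolZ -0.57 tcp z 403
```

View pics/w6.png

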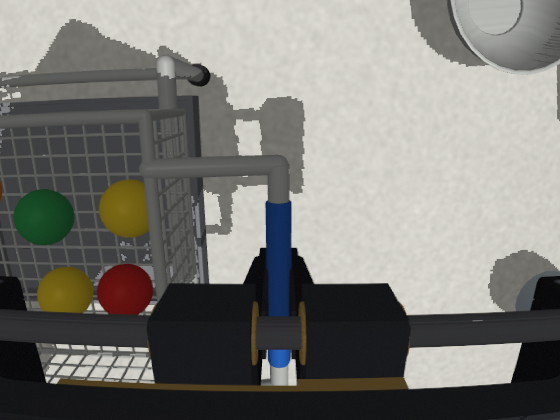

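```bash
python3 -m inch '{"hand":[0,0,0,0,0,0,0,0,0,0,0,0,0,0,0,0,0,0,0],"delta_pos":[[0,-0.08,-0.33],[0,-0.24,-0.99],[0,-0.19,-0.65],[0,-0.19,-0.65],[0,-0.22,-0.64],[0,-0.23,-0.64],[0,-0.25,-0.63],[0,-0.26,-0.63],[0,-0.28,-0.62],[0,-0.29,-0.61],[0,-0.31,-0.6],[0,-0.32,-0.6],[0,-0.34,-0.58],[0,-0.35,-0.58],[0,-0.37,-0.57],[0,-0.38,-0.56],[0,0,0],[0,0,0],[0,0,0]],"turn":[0,0,0,0,0,0,0,0,0,0,0,0,0,0,0,0,0,0,0]}'
python3 - <<'E'
from h import *
to(*(H+0.75*0),310,-.1536)
im,d,c=shot('scene','s7.png'); cv2.imwrite('pics/s7c.png',cv2.resize(im[80:320,170:410],None,fx=2.5,fy=2.5))
E
```

```text
t: 15.85
eef_pos: [523.8, -198.7, 310.2]
tcp_rot: [3.138, -0.002, -0.153]
ft_force: [-5.1, -10.5, 4.8]
opening: 0.097
t 15.85 pos [ 523.8 -198.7  310.2] rot [ 3.1377e+00 -1.6000e-03 -1.5300e-01] turn 0.001 tool d cm after turn [0.05 4.43 0.02] F [ -5.1 -10.5   4.8] op 0.097 j [-0.48  0.38  1.7  -0.    1.06  1.25]
```

View pics/s7c.png

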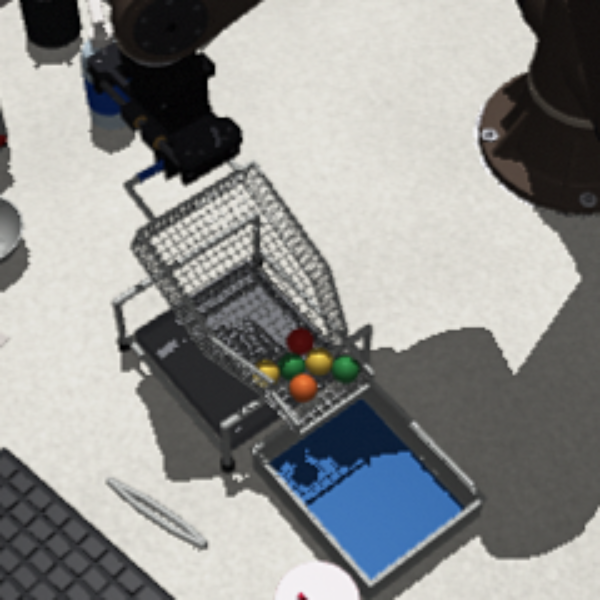

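Basket at 0.4 rad, all six balls gathered at the chute around (305,365) in the crop, tray in line below. Continue slowly.

```bash
python3 -m inch '{"hand":[0,0,0,0,0,0,0,0,0,0,0,0,0,0,0,0,0,0],"delta_pos":[[0,-0.27,-0.36],[0,-0.27,-0.36],[0,-0.27,-0.37],[0,-0.28,-0.35],[0,-0.29,-0.35],[0,-0.29,-0.35],[0,-0.3,-0.33],[0,-0.3,-0.33],[0,-0.31,-0.34],[0,-0.32,-0.32],[0,-0.32,-0.32],[0,-0.32,-0.32],[0,0,0],[0,0,0],[0,0,0],[0,0,0],[0,0,0],[0,0,0]],"turn":[0,0,0,0,0,0,0,0,0,0,0,0,0,0,0,0,0,0]}'
python3 - <<'E'
from h import *
to(*H,351,-.1536)
im,d,c=shot('scene','s8.png'); cv2.imwrite('pics/s8c.png',cv2.resize(im[80:320,170:410],None,fx=2.5,fy=2.5))
E
```

```text
t: 17.7
eef_pos: [529.2, -163.9, 351.8]
tcp_rot: [3.137, -0.003, -0.153]
ft_force: [-5.9, -11.2, 10.5]
opening: 0.098
t 17.7 pos [ 529.2 -163.9  351.8] rot [ 3.137e+00 -2.800e-03 -1.532e-01] turn 0.000 tool d cm after turn [0.04 7.94 0.08] F [ -5.9 -11.2  10.5] op 0.098 j [-0.42  0.33  1.66 -0.    1.15  1.31]
```

View pics/s8c.png

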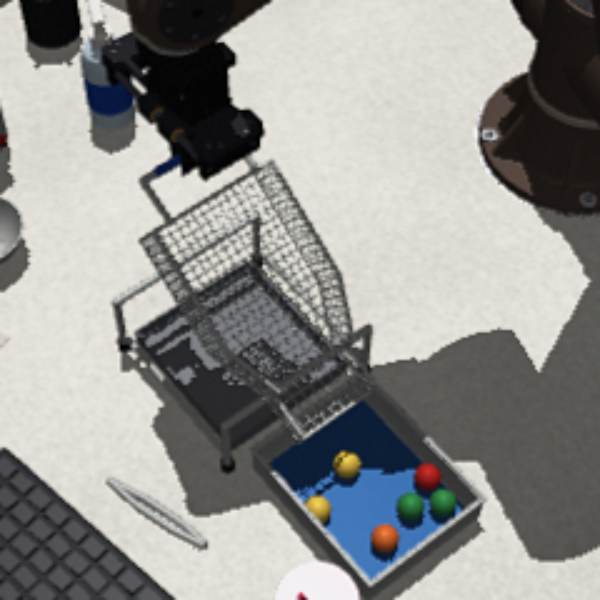

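All six balls (2 yellow, 2 green, red and orange) are in the tray and the basket is empty at about 0.6 rad. Lowering it along the same arc.

```bash
python3 -m inch '{"hand":[0,0,0,0,0,0,0,0,0,0,0,0,0,0,0,0,0,0],"delta_pos":[[0,0.24,0.24],[0,0.48,0.48],[0,0.48,0.48],[0,0.46,0.5],[0,0.46,0.5],[0,0.43,0.52],[0,0.43,0.52],[0,0.41,0.54],[0,0.4,0.55],[0,0.38,0.56],[0,0.37,0.57],[0,0.35,0.58],[0,0.34,0.58],[0,0.32,0.6],[0,0.31,0.6],[0,0.29,0.61],[0,0.28,0.62],[0,0,0]],"turn":[0,0,0,0,0,0,0,0,0,0,0,0,0,0,0,0,0,0]}'
python3 -c "
from h import *
print(H); to(517.2,-241,210.7,-.1536)"
```

```text
t: 19.55
eef_pos: [519.8, -226.3, 258.9]
tcp_rot: [3.141, -0.001, -0.153]
ft_force: [1.7, -4.8, 1.2]
opening: 0.1
[ 517.5 -242.5]
t 19.55 pos [ 519.8 -226.3  258.9] rot [ 3.141e+00 -6.000e-04 -1.534e-01] turn 0.000 tool d cm after turn [-0.03  1.49  4.82] F [ 1.7 -4.8  1.2] op 0.100 j [-0.53  0.45  1.74 -0.    0.95  1.2 ]
```

```bash
python3 -m inch '{"hand":[0,0,0,0,0,0,0,0,0,0,0,0,0,0,0],"delta_pos":[[0,0.25,0.63],[0,0.24,0.64],[0,0.22,0.64],[0,0.21,0.65],[0,0.18,0.65],[0,0.12,0.45],[0,0.09,0.35],[0,0.07,0.28],[0,0.05,0.2],[0,0.03,0.15],[0,0.02,0.1],[0,0.01,0.05],[0,0,0],[0,0,0],[0,0,0]],"turn":[0,0,0,0,0,0,0,0,0,0,0,0,0,0,0]}'
python3 -c "
from h import *
to(517.2,-241,210.7,-.1536)"
```

```text
t: 21.05
eef_pos: [517.6, -240.9, 211.3]
tcp_rot: [3.141, -0.001, -0.153]
ft_force: [1.0, -6.3, 1.6]
opening: 0.097
t 21.05 pos [ 517.6 -240.9  211.3] rot [ 3.1409e+00 -1.0000e-03 -1.5320e-01] turn 0.000 tool d cm after turn [-0.03  0.01  0.06] F [ 1.  -6.3  1.6] op 0.097 j [-0.55  0.51  1.78 -0.    0.85  1.17]
```

Down to within 0.6 mm; a last touch down, then open gently to 0.35 and rise straight up.

```bash
python3 -m inch '{"hand":[0,0,0.15,0.25,0.35,0.35,0.35,0.35],"delta_pos":[[0,0,0.06],[0,0,0],[0,0,0],[0,0,0],[0,0,0],[0,0,0],[0,0,0],[0,0,0]],"turn":[0,0,0,0,0,0,0,0]}'
python3 - <<'E'
from h import *
to(517.2,-241,210.7,-.1536); shot('wrist','w9.png')
E
```

```text
t: 21.85
eef_pos: [517.3, -240.4, 211.0]
tcp_rot: [-3.142, 0.0, -0.153]
ft_force: [-0.2, 0.9, 0.1]
opening: 0.348
t 21.85 pos [ 517.3 -240.4  211. ] rot [-3.1416e+00  1.0000e-04 -1.5320e-01] turn 0.000 tool d cm after turn [0.   0.06 0.03] F [-0.2  0.9  0.1] op 0.348 j [-0.55  0.51  1.78 -0.    0.85  1.17]
```

View pics/w9.png

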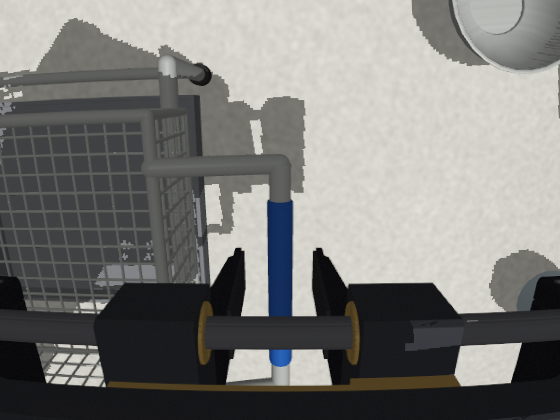

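Bar at column 280 is free between the open fingers (240 and 318). Raise straight up, then back off.

```bash
python3 -m inch '{"hand":[0.35,0.35,0.35,0.35,0.35,0.35,0.35,0.35,0.35,0.35,0.35,0.35,0.35,0.35],"delta_pos":[[0,0,-1],[0,0,-2],[0,0,-3],[0,0,-3],[0,0,-3],[-2,2,0],[-4,2.5,0],[-4,2.5,0],[-2,2,0],[0,0,0],[0,0,0],[0,0,0],[0,0,0],[0,0,0]],"turn":[0,0,0,0,0,0,0,0,0,0,0,0,0,0]}'
python3 - <<'E'
from h import *
to(517.2,-241,210.7,-.1536)
for n,(x0,x1,y0,y1) in {'scene':(150,460,90,350),'top':(100,420,130,300)}.items():
    im,d,c=shot(n,n+'9.png'); s=2.3
    g=cv2.resize(im[y0:y1,x0:x1],None,fx=s,fy=s,interpolation=cv2.INTER_CUBIC); cv2.imwrite(f'pics/{n}9c.png',g)
    i0=cv2.imread(f'pics/{n}0.png'); 
    hsv=cv2.cvtColor(im,cv2.COLOR_BGR2HSV)
    for l in ['ball1','ball2','ball3','ball5','basket_handle','sanitiser','tumbler','bowl','forceps','stapler']:
        print(n,l,[(x['p'],x['centre'],pt(c,d,*x['centre']).round()) for x in search_frame(n,l)[:2]])
E
```

```text
t: 23.3
eef_pos: [385.6, -310.6, 331.0]
tcp_rot: [-3.142, 0.0, -0.152]
ft_force: [-0.4, 0.9, -0.3]
opening: 0.345
t 23.3 pos [ 385.6 -310.6  331. ] rot [-3.1415e+00  1.0000e-04 -1.5200e-01] turn 0.002 tool d cm after turn [11.94 -8.9  12.03] F [-0.4  0.9 -0.3] op 0.345 j [-0.81  0.26  1.82 -0.    1.06  0.91]
scene ball1 [(0.61, [300.0, 282.2], array([1111.,  517., 1330.])), (0.54, [341.1, 267.9], array([1111.,  517., 1330.]))]
scene ball2 [(0.61, [300.0, 282.2], array([1111.,  517., 1330.])), (0.54, [341.1, 267.9], array([1111.,  517., 1330.]))]
scene ball3 [(0.61, [300.0, 282.2], array([1111.,  517., 1330.])), (0.54, [341.1, 267.9], array([1111.,  517., 1330.]))]
scene ball5 [(0.61, [300.0, 282.2], array([1111.,  517., 1330.])), (0.54, [341.1, 267.9], array([1111.,  517., 1330.]))]
scene basket_handle [(0.96, [256.2, 216.3], array([ 547., -120.,    1.]))]
scene sanitiser [(0.94, [211.8, 109.7], array([ 403., -455.,  107.])), (0.53, [233.5, 283.2], array([749.,  -7.,  12.]))]
scene tumbler [(0.6, [296.0, 326.9], array([754., 226., 117.]))]
scene bowl [(0.94, [160.7, 175.8], array([ 6
[... 308 characters left out ...]
  32.]))]
top ball2 [(0.64, [228.9, 206.3], array([562., 108.,  25.])), (0.57, [202.5, 194.0], array([600., 197.,  32.]))]
top ball3 [(0.64, [228.9, 206.3], array([562., 108.,  25.])), (0.57, [202.5, 194.0], array([600., 197.,  32.]))]
top ball5 [(0.64, [228.9, 206.3], array([562., 108.,  25.])), (0.57, [202.5, 194.0], array([600., 197.,  32.]))]
top basket_handle [(0.94, [305.6, 205.9], array([ 557., -141.,  106.]))]
top sanitiser [(0.46, [391.0, 187.4], array([ 645., -441.,    6.]))]
top tumbler [(0.29, [307.5, 208.9], array([ 563., -155.,    4.]))]
top bowl [(0.98, [390.8, 182.3], array([ 662., -440.,    8.]))]
top forceps []
top stapler [(0.96, [150.9, 286.0], array([292., 347.,  45.]))]
```

View pics/scene9c.png

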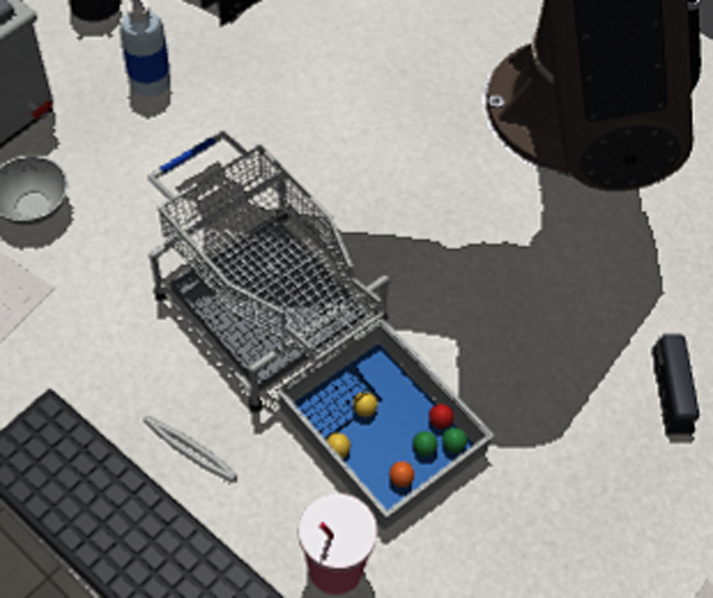

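View pics/top9c.png

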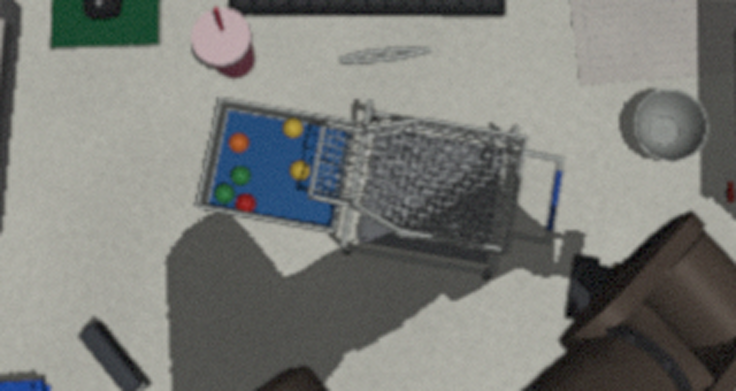

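All six balls are in the tray, the basket is level and empty, and the bystanders look unmoved. I'll check that the balls are still and the arm has settled before handing in.

```bash
python3 -m inch '{"hand":[0.35,0.35,0.35,0.35,0.35],"delta_pos":[[0,0,0],[0,0,0],[0,0,0],[0,0,0],[0,0,0]],"turn":[0,0,0,0,0]}'
python3 - <<'E'
from h import *
im,d,c=shot('scene','s10.png'); b=cv2.imread('pics/scene9.png')
def balls(im):
    hsv=cv2.cvtColor(im[225:315,270:370],cv2.COLOR_BGR2HSV); o=[]
    for n,lo,hi in [('or',(5,150,90),(14,255,255)),('ye',(18,120,90),(32,255,255)),('gr',(45,100,40),(85,255,255)),('re',(0,150,70),(4,255,255))]:
        k,L,St,C=cv2.connectedComponentsWithStats(cv2.inRange(hsv,lo,hi)); o+= [(n,C[i].round(1).tolist()) for i in range(1,k) if St[i,4]>15]
    return o
print(balls(b));print(balls(im)); s=env.state();print(s['t'],np.abs(s['qvel']).max())
E
```

```text
t: 24.9
eef_pos: [385.0, -311.1, 331.0]
tcp_rot: [3.142, -0.0, -0.153]
ft_force: [-0.0, -0.2, 0.7]
opening: 0.346
[('or', [54.4, 70.2]), ('ye', [38.8, 39.5]), ('ye', [27.1, 57.1]), ('gr', [77.3, 55.4]), ('gr', [64.6, 57.2]), ('re', [71.8, 44.9])]
[('or', [54.4, 70.1]), ('ye', [38.8, 39.6]), ('ye', [27.1, 57.1]), ('gr', [77.3, 55.4]), ('gr', [64.5, 57.2]), ('re', [71.9, 44.9])]
24.95 0.0005338871559781511
```

```bash
python3 -c "
from cell import ticket
print(ticket.job_done())"
```

```text
the job is handed in; nothing more can be done
None
```

The job is done and handed in at about 25 s of the 64 s allowed. I gripped the tray's end wall and slid it under the spout. I then lifted the basket handle to about 0.6 rad, at which all six balls had rolled into the tray. Finally I lowered the empty basket along the same arc, let go and backed away.

- **Balls:** all six lie in the tray and none are on the counter. Two pictures about 1.5 s apart put them within 0.1 pixel of the same place.
- **Basket:** it is level and empty on its stand, and the gripper is clear of it. I stopped at 0.6 rad, not the suggested 0.8 or more, because the basket was already empty.
- **Tray:** it sits on the planned outline in front of the stand's legs.
- **Bystanders:** in the last pictures the sanitiser, tumbler, bowl, forceps and stapler all appear where they were.
- **Forces:** the wrist force readings stayed below about 17 N at the end of every move.

Two checks disagreed. In the last top view, the detector missed the forceps and gave wrong spots for the tumbler and sanitiser. The forceps and tumbler show unmoved in both camera pictures, and the sanitiser shows unmoved in the scene picture; the part of the top view I checked did not cover it. The scene camera also had no depth reading on the balls.

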